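# Make up the tablet kit and the guest kit on the hall shelf

### The job

Make up the two kits on the hall shelf. Tablet kit: press the grey stylus, the black wall adapter and the blue earbud case fully home into their own cutouts in the charcoal foam insert, turning each to suit its cutout. Guest kit: lay the bronze door key flat in the narrow compartment of the tan tray and the white wall adapter flat, lying as it does now, in the wide one; leave the steel key, the ring bowl and the car fob where they are.

Things in the scene. Friction and masses are not known exactly. Their poses are not given: they have to be found in the camera images.
- stylus_mid (a point): Centre of the glossy grey tablet stylus: square barrel 10 x 10 mm, 150 mm long (x), white nib at -x, 25 g. Its slot: along the insert's y, centre x -52, y 0 mm, floor 12 mm above the shelf, 13 x 156 mm at the floor, 25 x 166 at the top; nib to either end. Charcoal finger notch across it: y -20 to 20, from the -x edge to x -7, down to 4 mm above the shelf.
- black_adapter_mid (a point): Centre of the black wall adapter: black block 44 (x) x 40 (y) x 30 (z, up) mm, 70 g; two steel pins, 5 mm thick, 19 mm long, 9.5 mm off the centre line, stick out of the middle of its +x face. Cutout: centre x 22, y 52 mm in the insert, 44 (x) x 48 (y) mm at the floor, 53 x 58 at the top; channel for the pins on its +y side to y 99: pins must point to the insert's +y. Home: top 12 mm proud.
- white_adapter_mid (a point): Centre of the white wall adapter: white block 44 (x) x 40 (y) x 30 (z, up) mm, 70 g; two steel pins, 5 mm thick, 19 mm long, 9.5 mm off the centre line, stick out of the middle of its +x face. Home: pins level, on the floor of the tray's wide compartment, its centre 19 mm above the shelf.
- earbud_case_mid (a point): Centre of the dark blue earbud case: rounded closed box 56 (x) x 44 (y) x 26 (z, up) mm, 55 g. Cutout: centre x 22, y -58 mm in the insert, 48 (x) x 60 (y) mm at the floor, 58 x 70 at the top: the 56 mm length lies along the insert's y, either way round. Home: its centre is 17 mm above the shelf.
- bronze_key_mid (a point): Centre, on the shank, of the bronze door key lying flat: 84 mm long (x), 8 mm thick, round bow 28 mm wide at -x, shank 8 mm wide, bit 21 mm wide at +x; z up. 35 g. Home: anywhere flat on the floor of the tray's narrow compartment, its centre 8 mm above the shelf.
- tablet_insert: Tablet kit: fixed charcoal foam slab 150 (x) x 210 (y) x 22 mm high, three cutouts with yellow floors and sides sloping out to the top. Origin: centre of underside, z up. Adapter and earbud cutouts: floor 4 mm above the shelf; charcoal finger notches as deep, 36 mm wide, on their +x and -x sides, from x -35 mm to the +x edge (for a grip across the insert's x).
- guest_tray: Guest kit: fixed open tan tray 150 (x) x 200 (y) mm; felt floor 4 mm above the shelf, rim 14 mm high, 5 mm thick. Origin: centre of underside, z up. A rib along x at y 12.5 mm (5 mm thick, top 12 mm above the shelf) parts it: narrow compartment 140 x 80 mm, centre x 0, y 55 mm; wide one 140 x 105 mm, centre x 0, y -42.5 mm.
- steel_key_mid (a point): Centre, on the shank, of the silver steel door key lying flat: 84 mm long (x), 8 mm thick, round bow 28 mm wide at -x, shank 8 mm wide, bit 21 mm wide at +x; z up. In neither kit: stays where it is.
- ring_bowl: Turquoise ceramic ring bowl with a gold ring in it, 86 mm across the rim, 34 mm high, loose; origin: centre of its underside. In neither kit: stays where it is.
- car_fob_mid (a point): Centre of the red car key fob, 66 x 36 x 13 mm, loose. In neither kit: stays where it is.
There are look-alikes about, which are no part of the job. There is more than one size of the part that bears earbud_case_mid; the job needs the smaller. What is shaped like the part that bears white_adapter_mid but turquoise is not meant.

How it is judged (in metres and radians):
At the end, for the whole second after the job is handed in: Stylus, black adapter, earbud case home in their cutouts: height within 3 mm, centre within 7 to 9 mm, turned within 0.08 to 0.2 rad, level, pins in their channel. Bronze key and white adapter lie flat in their compartments (4 mm in height). All still; steel key, bowl, fob moved under 30 mm (x of stylus_mid in the frame of tablet_insert between -0.061 and -0.043 m and y of stylus_mid in the frame of tablet_insert between -0.009 and 0.009 m and z of stylus_mid in the frame of tablet_insert between 0.014 and 0.02 m and angle between the x axis of stylus_mid and the y axis of tablet_insert, either way round below 0.08 rad and x of black_adapter_mid in the frame of tablet_insert between 0.015 and 0.029 m and y of black_adapter_mid in the frame of tablet_insert between 0.044 and 0.06 m and z of black_adapter_mid in the frame of tablet_insert between 0.016 and 0.022 m and angle between the x axis of each of black_adapter_mid, earbud_case_mid and the y axis of tablet_insert, either way round below 0.2 rad and angle between each of black_adapter_mid, earbud_case_mid's own z axis and vertical below 0.1 rad and x of tablet_insert in the frame of black_adapter_mid below -0.03 m and x of earbud_case_mid in the frame of tablet_insert between 0.014 and 0.03 m and y of earbud_case_mid in the frame of tablet_insert between -0.066 and -0.05 m and z of earbud_case_mid in the frame of tablet_insert between 0.014 and 0.02 m and x of bronze_key_mid in the frame of guest_tray between -0.058 and 0.058 m and y of bronze_key_mid in the frame of guest_tray between 0.019 and 0.091 m and z of bronze_key_mid in the frame of guest_tray between 0.005 and 0.012 m and x of white_adapter_mid in the frame of guest_tray between -0.052 and 0.052 m and y of white_adapter_mid in the frame of guest_tray between -0.0785 and -0.0065 m and z of white_adapter_mid in the frame of guest_tray between 0.016 and 0.023 m and angle between white_adapter_mid's own z axis and vertical below 0.2 rad and linear speed of each of stylus, black_adapter, earbud_case, bronze_key, white_adapter below 0.01 m/s); the robot touches nothing.
It fails at once if the steel key is pushed more than 30 mm from its place (distance of steel_key_mid from where it was at the start of the episode above 0.03 m).
It fails at once if the ring bowl is pushed more than 30 mm from its place (distance of ring_bowl from where it was at the start of the episode above 0.03 m).
It fails at once if the car fob is pushed more than 30 mm from its place (distance of car_fob_mid from where it was at the start of the episode above 0.03 m).
It also fails if it takes over 112 s, if anything falls off the work surface, if the arm or the gripper's body presses on something with over 40 N, if the wrist force passes 120 N, or if a joint passes its speed limit or range.

### The arm

A 6-joint arm with a two-finger parallel gripper is mounted at the origin on the work surface. World frame = base frame: x ahead of the robot, y to its left, z up, the work surface at z = 0. Lengths are in mm, angles in degrees, forces in N, time in s.
With the tool pointing down it reaches from about 300 to 850 mm from the base axis. Payload 4.2 kg.
Tool frame: the origin (TCP) lies at the very end of the fingers, on their centre line; the grasp point (between the pads) lies 19 mm behind it (env.grip_point_offset is the distance from the TCP to the grasp point, in mm); z points along the fingers, y is the line along which they close (so a half turn about z gives the same grasp; the last joint's range is limited). The gripper opens to 91 mm and grips with 3 to 60 N. Pads are 32 mm wide; open, the fingers measure 118 mm over their backs; the gripper's body (76 mm by 178 mm) begins 60 mm behind the grasp point.
Start: joints at [72.594, 18.312, 89.639, -0, 72.044, -1.146], TCP at [161.005, 552.015, 213.976] pointing down, gripper open.
Joint ranges: [-177.97, 177.97], [-48.28, 115.42], [12.27, 149.76], [-77.06, 257.06], [2.81, 150.46], [-146.56, 146.56]. Speed limits (degrees/s): [147.25, 147.25, 180, 180, 180, 180].

### API

Orientations are given as [roll, pitch, yaw] about the fixed x, y, z axes, in that order (R = Rz(yaw) Ry(pitch) Rx(roll)).
In Python, from workcell import env gives the robot as it stands. The module is installed in compiled form; this text tells all that it offers.
- The arm moves only by the tool arm_command, never from a script. Its argument "rows" is a list of rows, each an object with "delta_pos": the shift along the tool's x, y, z in mm, a list of three; "roll": the turn about the tool's z in units of 5 degrees (1.0 is 5 degrees); "jaw": the opening in per cent of the stroke, from 0 (shut) to 100 (fully open). A call has 1 to 20 rows; each row is the pose to reach, as a shift and turn from the pose commanded when the call began, along the tool's axes at that moment; what a row does not reach only later rows make up. A row lasts 1/12 s, in which the tool goes at most 41.7 mm and 7.16 degrees, less where a joint would pass 70% of its speed; a pose out of reach is approached as far as the arm can. A call with a gripper value outside its range is refused whole. The fingers move at their own pace and stop on an object; "squeeze" is the grip in N (left out, the last holds). Time passes only in rows, so rows that repeat a pose let the fingers close. It gives the time, the measured TCP pose, the force, the opening and the grip force at its end, in the units of the state.
- env.state(): the state, without advancing time (a new reading comes with each control period).
- env.grab_frame(name): name is "scene" or "top"; returns a dict with "img" (384x512x3 uint8, blue, green, red), "z_map" (384x512 float32, mm along the optical axis (not along the pixel's ray), 0 where there is no reading), "fov_y" (degrees; the focal length in pixels is half the picture's height over the tangent of half this angle, whatever the lens; pixels are square), "cx", "cy" (the principal point, pixels), "R" (3x3) and "t" (3): a world point X has camera coordinates R X + t. Camera axes: x right, y down, z forward; pixel columns grow to the right and rows downward; lengths in mm; the calibration is good to about 2 mm. A picture is of the moment at which its call begins.
- env.job_done(): hands the job in; it is judged then, once.
The state is a dict: "time_s": time; "qpos": joint angles; "qvel": joint speeds; "effort": joint torques, N m; "ee_pos": TCP position; "ee_rot": TCP orientation; "force": force on the tool from outside, world axes, zero at the start; "torque": the same for the moment, N m; "gripper_width": finger opening in mm; "gripper_force": force on a finger pad.
Only numpy, scipy, OpenCV 4.12 (cv2) and the standard library are available. Lean on these libraries where they do the work, as an engineer would, in place of code of your own. Each camera call takes 0.05 s, during which the arm holds its last target. There are 200 camera calls.

## Working session

There is one attempt and no reset: what is moved stays moved. The work goes in short steps, Python scripts to look and compute and a tool call to move; the robot and the scene stay as the last step left them, time stands still between calls to the robot, and variables do not carry over. Pictures are saved under pics/ and viewed, at most 14 in all, crops included, and the job is handed in when it is done.

Besides the shell and the picture viewer there is one more tool, called after ">>>" by a JSON object that holds its "method" and its "body", one argument or row to a line. arm_command: Moves the arm, as the interface text tells. Its arguments: {"type":"object","properties":{"rows":{"type":"array"},"squeeze":{"type":"number"}},"required":["rows"]}

```bash
mkdir -p pics; cat > h.py <<'E'
import numpy as np, cv2
from workcell import env
def grab(n):
    f=env.grab_frame(n); f['f']=f['img'].shape[0]/2/np.tan(np.radians(f['fov_y']/2)); f['R']=np.array(f['R']);f['t']=np.array(f['t']); return f
def ray(f,u,v,z):
    d=f['R'].T@np.array([(u-f['cx'])/f['f'],(v-f['cy'])/f['f'],1]); c=-f['R'].T@f['t']
    return c+d*(z-c[2])/d[2]
def cloud(f):
    z=f['z_map'].astype(float); v,u=np.mgrid[:z.shape[0],:z.shape[1]]
    P=np.stack([(u-f['cx'])/f['f']*z,(v-f['cy'])/f['f']*z,z],-1)
    W=(P-f['t'])@f['R']; W[z==0]=np.nan; return W
E
python3 - <<'E'
from h import *
import pickle
for n in ('top','scene'):
    f=grab(n); pickle.dump(f,open(n+'.pkl','wb'))
    cv2.imwrite(f'pics/{n}0.png',cv2.resize(f['img'],(800,600),interpolation=cv2.INTER_CUBIC))
    print(n,f['fov_y'],f['cx'],f['cy'],-f['R'].T@f['t'],f['R'].round(3).tolist(),(f['z_map']>0).mean())
s=env.state();print(s)
E
```

```text
top 50.647119370228104 251.1254892105588 187.97403074516606 [338.98752944 -12.6782301  982.63394676] [[-0.011, -1.0, -0.017], [-0.985, 0.014, -0.175], [0.175, 0.015, -0.984]] 0.9962005615234375
scene 43.44096090587738 250.44231112844517 193.18946242844996 [1447.28791499 -701.21100408  877.36848806] [[0.577, 0.816, 0.011], [0.479, -0.328, -0.814], [-0.661, 0.476, -0.58]] 0.9644927978515625
{'time_s': 0.1, 'qpos': array([ 7.25941464e+01,  1.83471059e+01,  8.96978525e+01,  5.66659276e-04,
        7.20429270e+01, -1.14519404e+00]), 'qvel': array([ 0.01045715, -0.18330315, -0.11422973, -0.00440388, -0.05795209,
        0.03894504]), 'effort': array([-4.43931731e-04, -4.13334274e+01, -2.32507700e+01,  7.28594558e-02,
        4.22642170e-02, -5.61926527e-05]), 'ee_pos': array([160.8638728 , 551.58783839, 213.22368282]), 'ee_rot': array([-1.79912143e+02, -2.29516268e-03,  1.63739164e+02]), 'force': array([-0.30671107,  0.37184081,  0.17477017]), 'torque': array([ 0.01374882, -0.04113606,  0.0173555 ]), 'gripper_force': 0.0, 'gripper_width': 91.49065500695772}
```

View pics/top0.png

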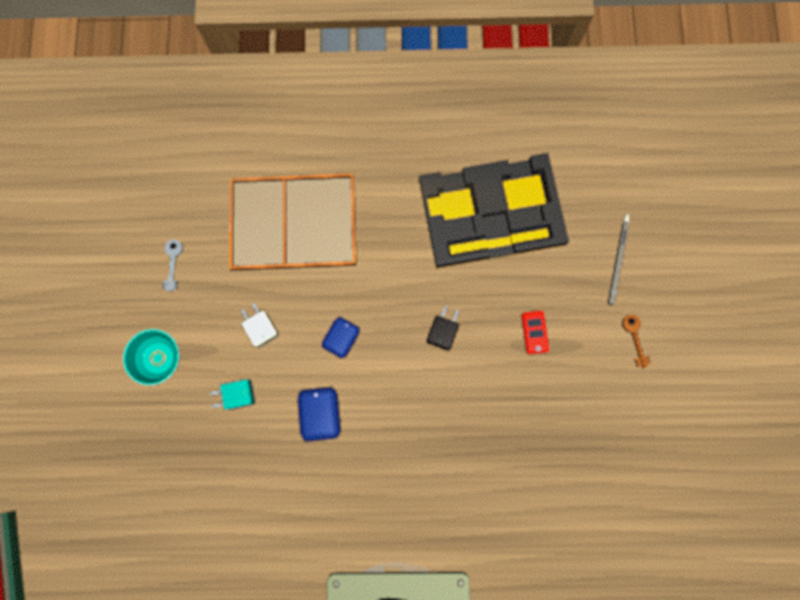

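View pics/scene0.png

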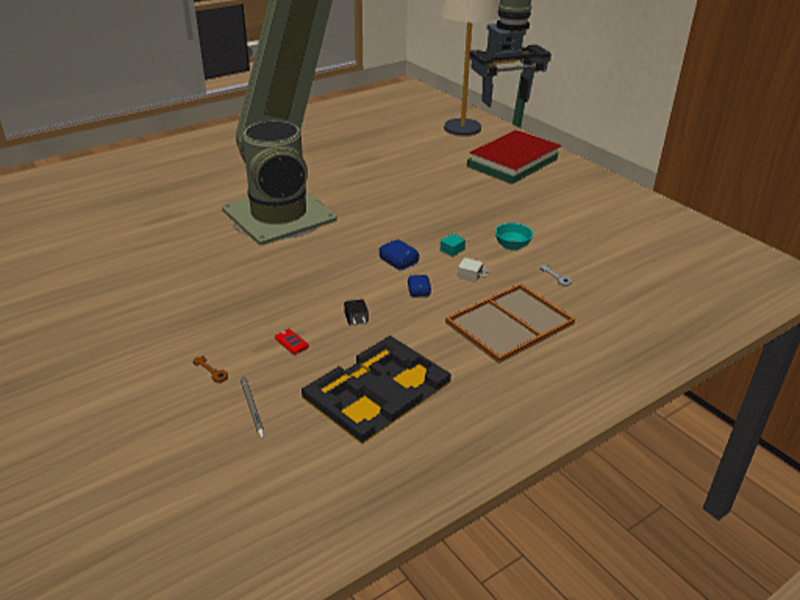

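The pictures show these candidates (top view, 800x600 pixels):
- **Earbud case:** the small dark blue one at (341,337) is wanted. The large one at (319,414) is not.
- **Adapters:** white at (259,328) and black at (443,331) are wanted. Turquoise at (236,394) is not.
- **Keys:** bronze at (636,340) is wanted. Steel at (172,265) stays.
- **Stylus:** (619,260).
- **Insert and tray:** insert at (493,210) with its x axis up and y axis left. Tray at (293,222) with the narrow compartment on the left.

```bash
cat > meas.py <<'E'
from h import *
import pickle,sys
def masks(f):
    h=cv2.cvtColor(f['img'],cv2.COLOR_BGR2HSV).astype(int);H,S,V=h[...,0],h[...,1],h[...,2]
    return dict(blue=(H>105)&(H<130)&(S>120),white=(S<60)&(V>140),black=(V<75)&(S<110),bronze=(H<14)&(S>150)&(V>60),
      grey=(S<70)&(V>75),yellow=(H>20)&(H<32)&(S>200),tur=(H>78)&(H<95)&(S>150),red=((H<4)|(H>174))&(S>200))
def comps(f,W,m,amin=25):
    n,l,st,c=cv2.connectedComponentsWithStats(m.astype(np.uint8))
    for i in range(1,n):
        p=W[l==i]; p=p[~np.isnan(p[:,0])]
        if st[i,4]<amin or len(p)==0: continue
        q=np.median(p,0)
        if not(150<q[0]<800 and abs(q[1])<500 and q[2]<80): continue
        zt=np.percentile(p[:,2],85); t=p[p[:,2]>zt-4] 
        r=cv2.minAreaRect(p[:,:2].astype(np.float32)); r2=cv2.minAreaRect(t[:,:2].astype(np.float32))
        yield st[i,4],c[i].round(1),p.mean(0).round(1),round(zt,1),t.mean(0).round(1),[np.round(x,1).tolist() for x in r],[np.round(x,1).tolist() for x in r2]
if __name__=='__main__':
  for n in ('top','scene'):
    f=pickle.load(open(n+'.pkl','rb')); W=cloud(f); print(n)
    for k,m in masks(f).items():
        for r in comps(f,W,m): print(k,*r)
E
python3 meas.py
```

```text
top
blue 343 [217.5 215.7] [443.6  81.9  25.4] 27.5 [444.5  82.   26. ] [[444.0, 82.1], [39.0, 50.5], 60.7] [[444.9, 82.2], [38.5, 49.4], 59.3]
blue 738 [203.7 264.9] [329.4 112.6  34.9] 37.2 [330.3 112.7  35.9] [[329.9, 113.1], [71.7, 55.9], 6.2] [[331.1, 112.4], [69.2, 55.3], 3.7]
white 26 [400.7 141.3] [ 624.1 -369.3    8.9] 12.2 [ 620.6 -368.6   10.8] [[623.6, -368.6], [7.3, 25.0], 71.6] [[621.6, -369.2], [4.8, 21.5], 71.4]
white 201 [109.4 168.3] [567.1 352.8   6.1] 9.1 [571.  350.8   7.9] [[565.4, 357.1], [31.5, 82.2], 81.2] [[565.3, 354.3], [25.7, 81.5], 81.1]
white 86 [394.7 176. ] [ 536.6 -347.6   10.5] 12.0 [ 536.6 -347.6   10.8] [[538.4, -348.2], [7.6, 94.0], 78.2] [[538.5, -348.1], [6.1, 94.1], 76.6]
white 357 [165.1 208.9] [461.1 206.9  26.8] 31.1 [459.5 204.7  29.9] [[467.9, 213.1], [67.0, 44.9], 30.6] [[459.4, 204.4], [44.4, 38.1], 33.3]
black 2197 [320.9 133.1] [ 646.3 -172.3   16.9] 23.4 [ 646.2 -172.2   22.3] [[644.0, -156.6], [147.3, 206.0], 9.5] [[644.1, -156.5], [147.4, 205.8], 9.4]
black 29 [279.6 121.8] [676.4 -70.7  18. ] 22.2 [675.9 -69.8  21.2] [[675.0, -67.
[... 6133 characters left out ...]
 240.6] [655.2 -85.6   4.2] 6.1 [655.7 -85.7   4.7] [[656.4, -83.5], [45.9, 62.8], 9.0] [[656.4, -83.7], [45.9, 62.2], 9.0]
yellow 248 [231.4 261.9] [ 675.3 -204.1    4.3] 6.3 [ 675.8 -204.8    4.7] [[676.3, -204.6], [49.1, 56.2], 8.2] [[676.9, -204.5], [48.0, 56.2], 7.9]
tur 298 [328.3 150.1] [414.2 375.5  22.5] 32.5 [418.5 370.5  32.7] [[420.5, 369.3], [81.3, 90.0], 32.7] [[421.7, 368.0], [79.7, 90.5], 48.6]
tur 150 [289.2 156.2] [371.2 234.3  24.3] 31.9 [367.8 238.7  30.9] [[367.6, 238.6], [42.7, 44.7], 10.1] [[367.0, 238.1], [40.0, 43.7], 6.3]
red 118 [186.2 218.7] [ 459.4 -217.1   11.8] 13.7 [ 457.9 -216.9   12.5] [[455.6, -214.9], [66.2, 33.8], 3.7] [[455.6, -214.9], [66.2, 33.8], 3.7]
```

```bash
cat > go.py <<'E'
# go.py x y z yaw : tool-axis delta from present pose
from h import *
import sys
x,y,z,w=map(float,sys.argv[1:5]); s=env.state(); p=s['ee_pos']; a=s['ee_rot'][2]
c,n=np.cos(np.radians(a)),np.sin(np.radians(a)); d=np.array([x,y,z])-p
r=a-w; r=(r+180)%360-180
print('delta',np.round([c*d[0]+n*d[1],n*d[0]-c*d[1],-d[2]],1),'roll',round(r/5,2),'| now',p.round(1),s['ee_rot'].round(1),'w',round(s['gripper_width'],1),'t',s['time_s'])
E
python3 - <<'E'
import pickle,cv2
f=pickle.load(open('top.pkl','rb'));cv2.imwrite('pics/crop.png',cv2.resize(f['img'][120:290,70:430],(800,378),interpolation=cv2.INTER_CUBIC))
E
python3 go.py 462 206 100 31
```

```text
delta [-385.9 -247.4  113.2] roll 26.55 | now [160.9 551.6 213.2] [-179.9   -0.   163.7] w 91.5 t 0.1
```

View pics/crop.png

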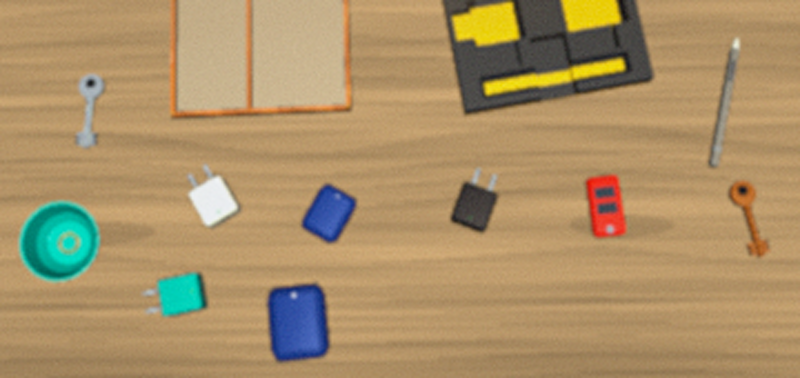

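The crop confirms the choices: white adapter at crop (213,200), small blue case (330,212), black adapter (475,204) and bronze key (747,217). The turquoise adapter at (181,295) and the large case at (298,322) are left alone.

>>> {"method": "arm_command", "body": {
  "rows": [
    {"delta_pos":[-386,-247,113],"roll":26.5,"jaw":80},
    {"delta_pos":[-386,-247,113],"roll":26.5,"jaw":80},
    {"delta_pos":[-386,-247,113],"roll":26.5,"jaw":80},
    {"delta_pos":[-386,-247,113],"roll":26.5,"jaw":80},
    {"delta_pos":[-386,-247,113],"roll":26.5,"jaw":80},
    {"delta_pos":[-386,-247,113],"roll":26.5,"jaw":80},
    {"delta_pos":[-386,-247,113],"roll":26.5,"jaw":80},
    {"delta_pos":[-386,-247,113],"roll":26.5,"jaw":80},
    {"delta_pos":[-386,-247,113],"roll":26.5,"jaw":80},
    {"delta_pos":[-386,-247,113],"roll":26.5,"jaw":80},
    {"delta_pos":[-386,-247,113],"roll":26.5,"jaw":80},
    {"delta_pos":[-386,-247,113],"roll":26.5,"jaw":80},
    {"delta_pos":[-386,-247,113],"roll":26.5,"jaw":80},
    {"delta_pos":[-386,-247,113],"roll":26.5,"jaw":80},
    {"delta_pos":[-386,-247,113],"roll":26.5,"jaw":80},
    {"delta_pos":[-386,-247,113],"roll":26.5,"jaw":80},
    {"delta_pos":[-386,-247,113],"roll":26.5,"jaw":80},
    {"delta_pos":[-386,-247,113],"roll":26.5,"jaw":80},
    {"delta_pos":[-386,-247,113],"roll":26.5,"jaw":80},
    {"delta_pos":[-386,-247,113],"roll":26.5,"jaw":80}
  ],
  "squeeze": 15
}}

```text
time_s: 1.77
ee_pos: [462.1, 206.7, 100.6]
ee_rot: [-180.0, 0.0, 31.2]
force: [0.1, -0.3, -0.4]
gripper_width: 72.9
gripper_force: 0.0
```

```bash
python3 go.py 462 206 15 31; python3 - <<'E'
from h import *
f=grab('scene');cv2.imwrite('pics/s1.png',cv2.resize(f['img'][60:240,160:400],(800,600),interpolation=cv2.INTER_CUBIC))
E
```

```text
delta [-0.5  0.5 85.6] roll 0.04 | now [462.1 206.7 100.6] [-180.     0.    31.2] w 72.9 t 1.7667
```

View pics/s1.png

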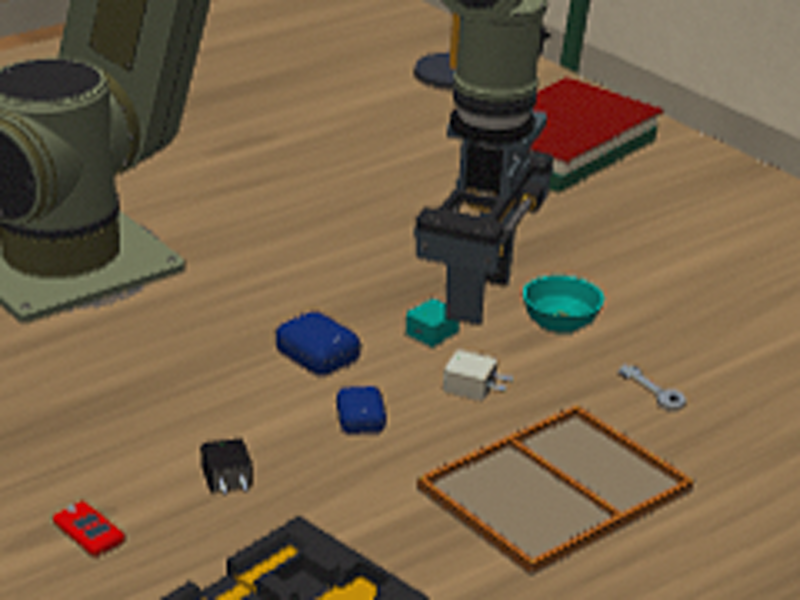

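The gripper hangs over the white adapter at crop (472,372), with the fingers clear of its neighbours. Next I go down and grip it.

>>> {"method": "arm_command", "body": {
  "rows": [
    {"delta_pos":[0,0,40],"roll":0,"jaw":80},
    {"delta_pos":[0,0,70],"roll":0,"jaw":80},
    {"delta_pos":[0,0,88],"roll":0,"jaw":80},
    {"delta_pos":[0,0,88],"roll":0,"jaw":80},
    {"delta_pos":[0,0,88],"roll":0,"jaw":20},
    {"delta_pos":[0,0,88],"roll":0,"jaw":20},
    {"delta_pos":[0,0,88],"roll":0,"jaw":20},
    {"delta_pos":[0,0,88],"roll":0,"jaw":20},
    {"delta_pos":[0,0,88],"roll":0,"jaw":20},
    {"delta_pos":[0,0,88],"roll":0,"jaw":20}
  ]
}}

```text
time_s: 2.65
ee_pos: [463.0, 207.1, 14.0]
ee_rot: [180.0, -0.1, 31.2]
force: [-0.6, 0.4, 5.0]
gripper_width: 40.0
gripper_force: 15.0
```

```bash
cat >> meas.py <<'E'
def look(col,near,rad=60,views=('top','scene')):
    for n in views:
        f=grab(n);W=cloud(f)
        for r in comps(f,W,masks(f)[col]&(np.hypot(W[...,0]-near[0],W[...,1]-near[1])<rad),10): print(n,*r)
E
python3 -c "
from meas import *
look('white',(462,206))"; python3 go.py 628 117 70 0
```

```text
top 74 [170.5 213.3] [447.2 188.1  52.7] 108.8 [444.1 178.7 109.7] [[451.3, 186.0], [28.0, 30.3], 1.3] [[445.1, 179.4], [9.8, 15.5], 31.4]
scene 12 [305.7 169.9] [477.9 216.1  31.4] 33.0 [476.8 217.1  32. ] [[480.2, 215.4], [6.6, 25.0], 48.8] [[480.2, 215.4], [6.6, 25.0], 48.8]
delta [ 94.4 162.6 -56.1] roll 6.25 | now [463.  207.1  13.9] [ 1.80e+02 -1.00e-01  3.12e+01] w 39.9 t 2.75
```

>>> {"method": "arm_command", "body": {
  "rows": [
    {"delta_pos":[0,0,-30],"roll":0,"jaw":20},
    {"delta_pos":[0,0,-60],"roll":0,"jaw":20},
    {"delta_pos":[47,81,-60],"roll":3,"jaw":20},
    {"delta_pos":[94,163,-60],"roll":6,"jaw":20},
    {"delta_pos":[94,163,-60],"roll":6,"jaw":20},
    {"delta_pos":[94,163,-60],"roll":6,"jaw":20},
    {"delta_pos":[94,163,-60],"roll":6,"jaw":20},
    {"delta_pos":[94,163,-60],"roll":6,"jaw":20},
    {"delta_pos":[94,163,-60],"roll":6,"jaw":20},
    {"delta_pos":[94,163,-35],"roll":6,"jaw":20},
    {"delta_pos":[94,163,-15],"roll":6,"jaw":20},
    {"delta_pos":[94,163,-5],"roll":6,"jaw":20},
    {"delta_pos":[94,163,-5],"roll":6,"jaw":20},
    {"delta_pos":[94,163,-5],"roll":6,"jaw":60},
    {"delta_pos":[94,163,-5],"roll":6,"jaw":60},
    {"delta_pos":[94,163,-5],"roll":6,"jaw":60},
    {"delta_pos":[94,163,-40],"roll":6,"jaw":60},
    {"delta_pos":[94,163,-80],"roll":6,"jaw":80},
    {"delta_pos":[94,163,-100],"roll":6,"jaw":80}
  ]
}}

```text
time_s: 4.33
ee_pos: [629.3, 116.7, 117.8]
ee_rot: [-179.9, -0.4, 1.3]
force: [0.6, 0.1, 0.4]
gripper_width: 65.2
gripper_force: 0.0
```

```bash
python3 go.py 447 82.5 80 -29.3
```

```text
delta [-183.    30.2   37.8] roll 6.11 | now [629.3 116.7 117.8] [-179.9   -0.4    1.3] w 65.2 t 4.3333
```

>>> {"method": "arm_command", "body": {
  "rows": [
    {"delta_pos":[-183,30,38],"roll":6.1,"jaw":80},
    {"delta_pos":[-183,30,38],"roll":6.1,"jaw":80},
    {"delta_pos":[-183,30,38],"roll":6.1,"jaw":80},
    {"delta_pos":[-183,30,38],"roll":6.1,"jaw":80},
    {"delta_pos":[-183,30,38],"roll":6.1,"jaw":80},
    {"delta_pos":[-183,30,38],"roll":6.1,"jaw":80},
    {"delta_pos":[-183,30,38],"roll":6.1,"jaw":80}
  ]
}}

```text
time_s: 4.92
ee_pos: [444.4, 82.2, 75.7]
ee_rot: [-179.9, -0.1, -29.2]
force: [0.3, 0.3, 0.3]
gripper_width: 72.7
gripper_force: 0.0
```

```bash
python3 -c "
from meas import *
look('white',(629,117),40)
f=grab('scene');cv2.imwrite('pics/s2.png',cv2.resize(f['img'][120:270,200:400],(800,600),interpolation=cv2.INTER_CUBIC))"; python3 go.py 447 82.5 10 -29.3
```

```text
top 341 [203.9 141.7] [624.3 115.3  31.2] 35.2 [621.6 115.1  33.9] [[632.8, 118.4], [65.9, 45.9], 1.8] [[621.9, 114.8], [43.2, 39.4], 0.3]
scene 115 [312.8 201.8] [626.  116.4  34.5] 36.5 [626.5 116.7  35. ] [[624.2, 117.9], [39.9, 45.0], 89.5] [[625.7, 117.9], [39.9, 42.1], 89.5]
delta [-0.   0.2 65.8] roll 0.01 | now [447.1  82.6  75.8] [-1.799e+02 -1.000e-01 -2.920e+01] w 72.7 t 5.0667
```

View pics/s2.png

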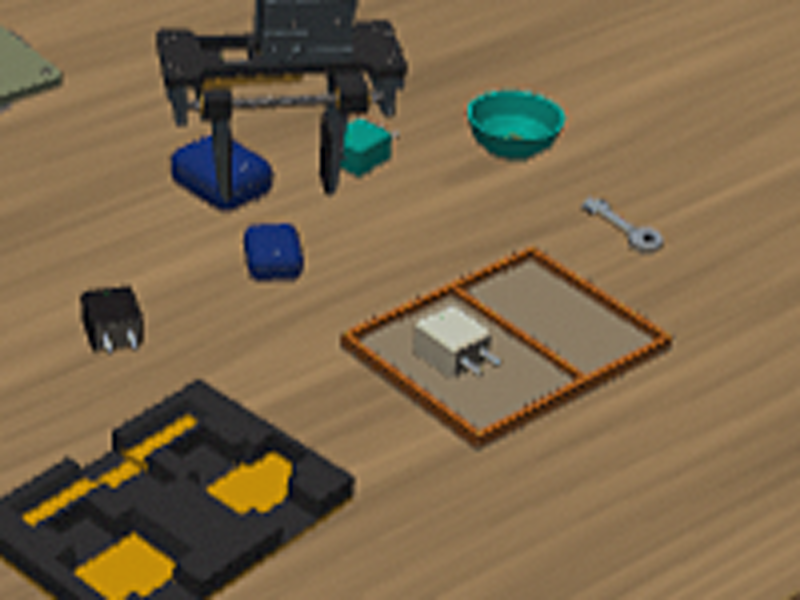

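The white adapter lies flat in the wide compartment, at crop (455,340). The open gripper stands over the small blue case at (274,250).

>>> {"method": "arm_command", "body": {
  "rows": [
    {"delta_pos":[0,0,40],"roll":0,"jaw":80},
    {"delta_pos":[0,0,65],"roll":0,"jaw":80},
    {"delta_pos":[0,0,65],"roll":0,"jaw":80},
    {"delta_pos":[0,0,65],"roll":0,"jaw":80},
    {"delta_pos":[0,0,65],"roll":0,"jaw":20},
    {"delta_pos":[0,0,65],"roll":0,"jaw":20},
    {"delta_pos":[0,0,65],"roll":0,"jaw":20},
    {"delta_pos":[0,0,65],"roll":0,"jaw":20},
    {"delta_pos":[0,0,65],"roll":0,"jaw":20},
    {"delta_pos":[0,0,35],"roll":0,"jaw":20},
    {"delta_pos":[0,0,-10],"roll":0,"jaw":20},
    {"delta_pos":[0,0,-10],"roll":0,"jaw":20}
  ]
}}

```text
time_s: 6.07
ee_pos: [449.2, 82.9, 90.6]
ee_rot: [-179.6, -0.5, -29.3]
force: [0.9, 0.2, 0.1]
gripper_width: 44.1
gripper_force: 15.0
```

```bash
python3 go.py 677 -208.5 70 99.4
```

```text
delta [341.2 142.9  20.6] roll -25.73 | now [449.2  82.9  90.6] [-179.6   -0.5  -29.3] w 44.1 t 6.0667
```

>>> {"method": "arm_command", "body": {
  "rows": [
    {"delta_pos":[342,143,17],"roll":-25.7,"jaw":20},
    {"delta_pos":[342,143,17],"roll":-25.7,"jaw":20},
    {"delta_pos":[342,143,17],"roll":-25.7,"jaw":20},
    {"delta_pos":[342,143,17],"roll":-25.7,"jaw":20},
    {"delta_pos":[342,143,17],"roll":-25.7,"jaw":20},
    {"delta_pos":[342,143,17],"roll":-25.7,"jaw":20},
    {"delta_pos":[342,143,17],"roll":-25.7,"jaw":20},
    {"delta_pos":[342,143,17],"roll":-25.7,"jaw":20},
    {"delta_pos":[342,143,17],"roll":-25.7,"jaw":20},
    {"delta_pos":[342,143,17],"roll":-25.7,"jaw":20},
    {"delta_pos":[342,143,17],"roll":-25.7,"jaw":20},
    {"delta_pos":[342,143,17],"roll":-25.7,"jaw":20},
    {"delta_pos":[342,143,17],"roll":-25.7,"jaw":20},
    {"delta_pos":[342,143,17],"roll":-25.7,"jaw":20},
    {"delta_pos":[342,143,17],"roll":-25.7,"jaw":20},
    {"delta_pos":[342,143,17],"roll":-25.7,"jaw":20},
    {"delta_pos":[342,143,17],"roll":-25.7,"jaw":20},
    {"delta_pos":[342,143,17],"roll":-25.7,"jaw":20},
    {"delta_pos":[342,143,17],"roll":-25.7,"jaw":20},
    {"delta_pos":[342,143,17],"roll":-25.7,"jaw":20}
  ]
}}

```text
time_s: 7.73
ee_pos: [673.3, -209.6, 67.7]
ee_rot: [-180.0, -0.0, 99.1]
force: [-0.1, -0.7, -1.1]
gripper_width: 44.3
gripper_force: 15.0
```

```bash
python3 -c "
from meas import *
look('blue',(677,-208),60)
f=grab('scene');cv2.imwrite('pics/s3.png',cv2.resize(f['img'][130:310,120:360],(800,600),interpolation=cv2.INTER_CUBIC))"; python3 go.py 677 -208.5 24 99.4
```

```text
delta [ 0.5  3.7 43.9] roll -0.05 | now [ 673.4 -209.6   67.9] [-180.    -0.    99.1] w 43.8 t 7.8833
```

View pics/s3.png

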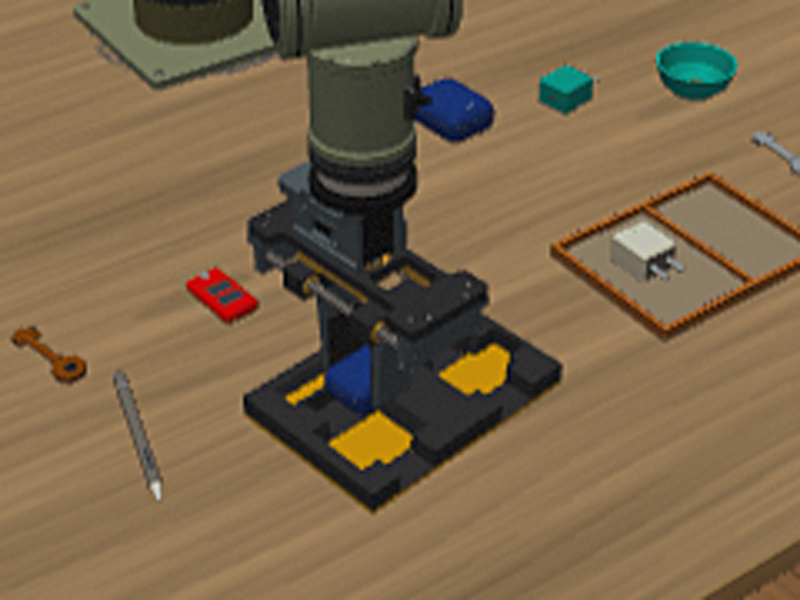

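The case is held above its cutout, at crop (350,380). I'll compare the held case with the TCP to find the camera bias.

```bash
python3 -c "
from meas import *
s=env.state();p=s['ee_pos'];a=np.radians(99.4-90)
for n in ('top','scene'):
    f=grab(n);W=cloud(f);m=masks(f)['blue']&(np.hypot(W[...,0]-677,W[...,1]+208)<60)
    P=W[m]-p; x=P[:,0]*np.cos(a)+P[:,1]*np.sin(a); y=-P[:,0]*np.sin(a)+P[:,1]*np.cos(a)
    print(n,m.sum()); 
    if m.sum(): print(np.percentile(x,[3,50,97]).round(1),np.percentile(y,[3,10,50,97]).round(1),np.percentile(P[:,2],[3,50,97]).round(1))
"
```

```text
top 0
scene 226
[-20.6   3.2  42.2] [-27.6 -26.2 -16.5  22.6] [-49.1  13.2 249.1]
```

>>> {"method": "arm_command", "body": {
  "rows": [
    {"delta_pos":[1,3.8,0],"roll":0,"jaw":20},
    {"delta_pos":[1,3.8,15],"roll":0,"jaw":20},
    {"delta_pos":[1,3.8,25],"roll":0,"jaw":20},
    {"delta_pos":[1,3.8,32],"roll":0,"jaw":20},
    {"delta_pos":[1,3.8,38],"roll":0,"jaw":20},
    {"delta_pos":[1,3.8,43],"roll":0,"jaw":20},
    {"delta_pos":[1,3.8,46],"roll":0,"jaw":20},
    {"delta_pos":[1,3.8,46],"roll":0,"jaw":20},
    {"delta_pos":[1,3.8,46],"roll":0,"jaw":20}
  ]
}}

```text
time_s: 8.73
ee_pos: [677.2, -208.1, 22.1]
ee_rot: [180.0, 0.0, 99.2]
force: [-0.7, -0.6, -0.7]
gripper_width: 43.9
gripper_force: 15.0
```

>>> {"method": "arm_command", "body": {
  "rows": [
    {"delta_pos":[0,0,3],"roll":0,"jaw":20},
    {"delta_pos":[0,0,5],"roll":0,"jaw":20},
    {"delta_pos":[0,0,7],"roll":0,"jaw":20},
    {"delta_pos":[0,0,7],"roll":0,"jaw":20}
  ]
}}

```text
time_s: 9.07
ee_pos: [678.3, -209.5, 15.8]
ee_rot: [179.8, 0.2, 99.2]
force: [0.1, -4.3, 2.2]
gripper_width: 43.8
gripper_force: 17.2
```

>>> {"method": "arm_command", "body": {
  "rows": [
    {"delta_pos":[0,0,7],"roll":0,"jaw":62},
    {"delta_pos":[0,0,7],"roll":0,"jaw":62},
    {"delta_pos":[0,0,7],"roll":0,"jaw":62},
    {"delta_pos":[0,0,-30],"roll":0,"jaw":62},
    {"delta_pos":[0,0,-70],"roll":0,"jaw":80},
    {"delta_pos":[0,0,-75],"roll":0,"jaw":80}
  ]
}}

```text
time_s: 9.57
ee_pos: [680.3, -208.5, 96.1]
ee_rot: [179.5, 0.2, 99.2]
force: [0.0, -0.7, 1.1]
gripper_width: 66.8
gripper_force: 0.0
```

```bash
python3 go.py 452 -72 80 -20.3
```

```text
delta [ 171.3 -203.5   16.1] roll 23.9 | now [ 680.3 -208.5   96.1] [179.5   0.2  99.2] w 66.8 t 9.5667
```

>>> {"method": "arm_command", "body": {
  "rows": [
    {"delta_pos":[171,-201,20],"roll":23.9,"jaw":80},
    {"delta_pos":[171,-201,20],"roll":23.9,"jaw":80},
    {"delta_pos":[171,-201,20],"roll":23.9,"jaw":80},
    {"delta_pos":[171,-201,20],"roll":23.9,"jaw":80},
    {"delta_pos":[171,-201,20],"roll":23.9,"jaw":80},
    {"delta_pos":[171,-201,20],"roll":23.9,"jaw":80},
    {"delta_pos":[171,-201,20],"roll":23.9,"jaw":80},
    {"delta_pos":[171,-201,20],"roll":23.9,"jaw":80},
    {"delta_pos":[171,-201,20],"roll":23.9,"jaw":80},
    {"delta_pos":[171,-201,20],"roll":23.9,"jaw":80},
    {"delta_pos":[171,-201,20],"roll":23.9,"jaw":80},
    {"delta_pos":[171,-201,20],"roll":23.9,"jaw":80},
    {"delta_pos":[171,-201,20],"roll":23.9,"jaw":80},
    {"delta_pos":[171,-201,20],"roll":23.9,"jaw":80},
    {"delta_pos":[171,-201,20],"roll":23.9,"jaw":80},
    {"delta_pos":[171,-201,20],"roll":23.9,"jaw":80},
    {"delta_pos":[171,-201,20],"roll":23.9,"jaw":80},
    {"delta_pos":[171,-201,20],"roll":23.9,"jaw":80},
    {"delta_pos":[171,-201,20],"roll":23.9,"jaw":80}
  ]
}}

```text
time_s: 11.15
ee_pos: [450.6, -71.0, 69.4]
ee_rot: [-180.0, 0.1, -20.1]
force: [0.4, 0.5, 0.0]
gripper_width: 73.2
gripper_force: 0.0
```

```bash
python3 -c "
from meas import *
look('blue',(677,-208),60)
for n in ('top','scene'):
    f=grab(n);W=cloud(f)
    for k in ('yellow',):
        for r in comps(f,W,masks(f)[k]): print(n,k,r[1],r[5])
    if n=='scene': cv2.imwrite('pics/s4.png',cv2.resize(f['img'][170:305,160:340],(800,600),interpolation=cv2.INTER_CUBIC))"; python3 go.py 452 -72 16 -20.3
```

```text
top 356 [336.7 119.4] [ 676.3 -210.3   29. ] 31.6 [ 677.5 -210.6   30.1] [[678.8, -210.7], [45.2, 54.7], 9.4] [[678.0, -210.4], [40.3, 51.4], 7.7]
scene 317 [230.9 259. ] [ 685.3 -211.8   26.4] 30.7 [ 683.  -210.1   29.7] [[672.2, -206.6], [62.2, 67.3], 9.0] [[681.8, -209.6], [42.6, 52.4], 6.1]
top yellow [289.4 130.5] [[657.4, -93.5], [43.7, 69.9], 7.9]
top yellow [335.9 130.2] [[656.7, -213.3], [13.8, 63.0], 0.9]
top yellow [332.1 151.7] [[568.3, -150.4], [58.6, 197.4], 36.7]
scene yellow [235.8 232.6] [[589.9, -127.5], [19.9, 86.9], 13.4]
scene yellow [263.3 240.6] [[655.2, -82.4], [45.9, 63.7], 14.1]
scene yellow [214.2 244.8] [[601.5, -207.7], [15.1, 62.4], 9.0]
delta [ 1.1  0.2 53.8] roll 0.02 | now [451.  -71.4  69.8] [-180.     0.   -20.2] w 73.1 t 11.35
```

View pics/s4.png

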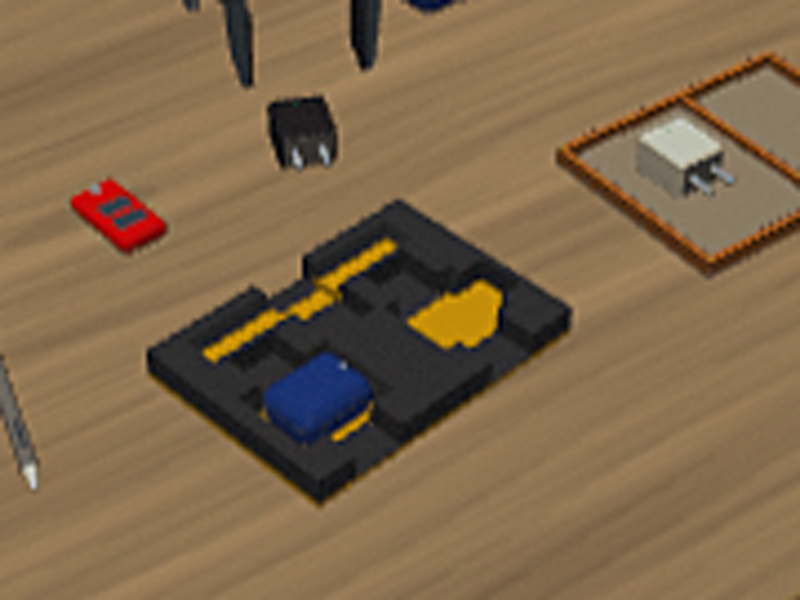

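The blue case is home at crop (318,395): its top measures 30 mm, as it should, and it is level. The open fingers stand over the black adapter at (302,130).

>>> {"method": "arm_command", "body": {
  "rows": [
    {"delta_pos":[1.5,0.2,30],"roll":0,"jaw":80},
    {"delta_pos":[1.5,0.2,54],"roll":0,"jaw":80},
    {"delta_pos":[1.5,0.2,54],"roll":0,"jaw":80},
    {"delta_pos":[1.5,0.2,54],"roll":0,"jaw":80},
    {"delta_pos":[1.5,0.2,54],"roll":0,"jaw":20},
    {"delta_pos":[1.5,0.2,54],"roll":0,"jaw":20},
    {"delta_pos":[1.5,0.2,54],"roll":0,"jaw":20},
    {"delta_pos":[1.5,0.2,54],"roll":0,"jaw":20},
    {"delta_pos":[1.5,0.2,54],"roll":0,"jaw":20},
    {"delta_pos":[1.5,0.2,54],"roll":0,"jaw":20}
  ]
}}

```text
time_s: 12.18
ee_pos: [452.9, -72.3, 16.5]
ee_rot: [-180.0, -0.1, -20.3]
force: [-0.8, 0.0, 3.9]
gripper_width: 39.7
gripper_force: 15.0
```

```bash
python3 go.py 660 -101.3 85 99.4
```

```text
delta [204.3 -44.5 -68.5] roll -23.93 | now [452.9 -72.3  16.5] [-1.80e+02 -1.00e-01 -2.03e+01] w 39.7 t 12.1833
```

>>> {"method": "arm_command", "body": {
  "rows": [
    {"delta_pos":[0,0,-40],"roll":0,"jaw":20},
    {"delta_pos":[0,0,-68],"roll":-1,"jaw":20},
    {"delta_pos":[204,-44,-68],"roll":-24,"jaw":20},
    {"delta_pos":[204,-44,-68],"roll":-24,"jaw":20},
    {"delta_pos":[204,-44,-68],"roll":-24,"jaw":20},
    {"delta_pos":[204,-44,-68],"roll":-24,"jaw":20},
    {"delta_pos":[204,-44,-68],"roll":-24,"jaw":20},
    {"delta_pos":[204,-44,-68],"roll":-24,"jaw":20},
    {"delta_pos":[204,-44,-68],"roll":-24,"jaw":20},
    {"delta_pos":[204,-44,-68],"roll":-24,"jaw":20},
    {"delta_pos":[204,-44,-68],"roll":-24,"jaw":20},
    {"delta_pos":[204,-44,-68],"roll":-24,"jaw":20},
    {"delta_pos":[204,-44,-68],"roll":-24,"jaw":20},
    {"delta_pos":[204,-44,-68],"roll":-24,"jaw":20},
    {"delta_pos":[204,-44,-68],"roll":-24,"jaw":20},
    {"delta_pos":[204,-44,-68],"roll":-24,"jaw":20},
    {"delta_pos":[204,-44,-68],"roll":-24,"jaw":20},
    {"delta_pos":[204,-44,-68],"roll":-24,"jaw":20},
    {"delta_pos":[204,-44,-68],"roll":-24,"jaw":20},
    {"delta_pos":[204,-44,-68],"roll":-24,"jaw":20}
  ]
}}

```text
time_s: 13.85
ee_pos: [658.9, -101.5, 83.6]
ee_rot: [-180.0, -0.0, 99.6]
force: [0.0, -0.2, -1.1]
gripper_width: 39.8
gripper_force: 15.0
```

```bash
python3 -c "
from meas import *
f=grab('scene');cv2.imwrite('pics/s5.png',cv2.resize(f['img'][160:295,180:360],(800,600),interpolation=cv2.INTER_CUBIC))"; python3 go.py 660 -101.3 28 99.4
```

```text
delta [ 0.1  1.1 55.7] roll 0.04 | now [ 659.  -101.6   83.7] [-180.    -0.    99.6] w 39.8 t 13.9
```

View pics/s5.png

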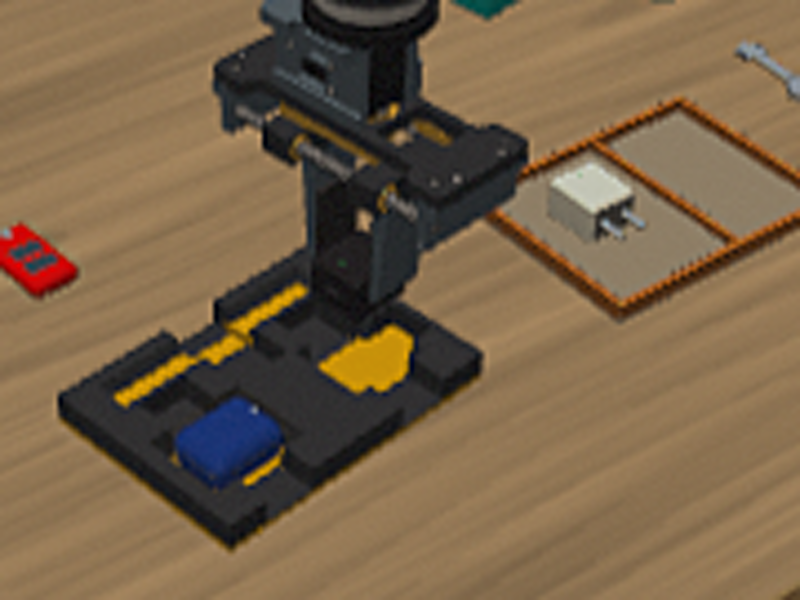

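The black adapter is held at crop (350,275) over its cutout at (370,355), with the pins turned away towards the insert's +y. Next I lower it gently.

>>> {"method": "arm_command", "body": {
  "rows": [
    {"delta_pos":[0,1.1,20],"roll":0,"jaw":20},
    {"delta_pos":[0,1.1,34],"roll":0,"jaw":20},
    {"delta_pos":[0,1.1,44],"roll":0,"jaw":20},
    {"delta_pos":[0,1.1,50],"roll":0,"jaw":20},
    {"delta_pos":[0,1.1,54],"roll":0,"jaw":20},
    {"delta_pos":[0,1.1,57],"roll":0,"jaw":20},
    {"delta_pos":[0,1.1,57],"roll":0,"jaw":20}
  ]
}}

```text
time_s: 14.48
ee_pos: [660.3, -101.4, 26.8]
ee_rot: [-180.0, -0.0, 99.7]
force: [-1.1, -1.2, -1.0]
gripper_width: 40.0
gripper_force: 15.0
```

>>> {"method": "arm_command", "body": {
  "rows": [
    {"delta_pos":[0,0,2],"roll":0,"jaw":20},
    {"delta_pos":[0,0,4],"roll":0,"jaw":20},
    {"delta_pos":[0,0,6],"roll":0,"jaw":20},
    {"delta_pos":[0,0,7],"roll":0,"jaw":20},
    {"delta_pos":[0,0,7],"roll":0,"jaw":20}
  ]
}}

```text
time_s: 14.9
ee_pos: [660.5, -100.9, 20.6]
ee_rot: [180.0, -0.0, 99.7]
force: [0.2, 2.8, 2.8]
gripper_width: 39.7
gripper_force: 15.6
```

>>> {"method": "arm_command", "body": {
  "rows": [
    {"delta_pos":[0,0,7],"roll":0,"jaw":58},
    {"delta_pos":[0,0,7],"roll":0,"jaw":58},
    {"delta_pos":[0,0,7],"roll":0,"jaw":58},
    {"delta_pos":[0,0,-30],"roll":0,"jaw":58},
    {"delta_pos":[0,0,-60],"roll":0,"jaw":58},
    {"delta_pos":[0,0,-60],"roll":0,"jaw":50}
  ]
}}

```text
time_s: 15.4
ee_pos: [664.4, -102.4, 86.3]
ee_rot: [179.4, 0.2, 99.7]
force: [0.2, -0.3, 1.0]
gripper_width: 48.9
gripper_force: 0.0
```

```bash
python3 go.py 565 -352.5 70 166
```

```text
delta [-229.7 -140.2   16.3] roll -13.25 | now [ 664.4 -102.4   86.3] [179.4   0.2  99.7] w 48.9 t 15.4
```

>>> {"method": "arm_command", "body": {
  "rows": [
    {"delta_pos":[-230,-136,10],"roll":-13.3,"jaw":45},
    {"delta_pos":[-230,-136,10],"roll":-13.3,"jaw":45},
    {"delta_pos":[-230,-136,10],"roll":-13.3,"jaw":45},
    {"delta_pos":[-230,-136,10],"roll":-13.3,"jaw":45},
    {"delta_pos":[-230,-136,10],"roll":-13.3,"jaw":45},
    {"delta_pos":[-230,-136,10],"roll":-13.3,"jaw":45},
    {"delta_pos":[-230,-136,10],"roll":-13.3,"jaw":45},
    {"delta_pos":[-230,-136,10],"roll":-13.3,"jaw":45},
    {"delta_pos":[-230,-136,10],"roll":-13.3,"jaw":45},
    {"delta_pos":[-230,-136,10],"roll":-13.3,"jaw":45},
    {"delta_pos":[-230,-136,10],"roll":-13.3,"jaw":45},
    {"delta_pos":[-230,-136,10],"roll":-13.3,"jaw":45}
  ]
}}

```text
time_s: 16.4
ee_pos: [565.0, -351.2, 69.5]
ee_rot: [180.0, -0.0, 166.1]
force: [-0.9, 0.9, 0.8]
gripper_width: 40.9
gripper_force: 0.0
```

```bash
python3 -c "
from meas import *
for n in ('top','scene'):
    f=grab(n);W=cloud(f)
    cv2.imwrite('pics/u_%s.png'%n,cv2.resize(f['img'][80:230,250:450] if n=='top' else f['img'][150:300,120:320],(800,600),interpolation=cv2.INTER_CUBIC))
    m=masks(f)['black']&(np.hypot(W[...,0]-660,W[...,1]+101)<45)&(W[...,2]>27);p=W[m];r=cv2.minAreaRect(p[:,:2].astype(np.float32));print(n,m.sum(),p.mean(0),np.percentile(p[:,2],[10,50,85]),r)
"; python3 go.py 565 -352.5 4 166
```

```text
top 269 [ 660.28675875 -105.07827796   33.67651133] [31.36798096 33.7084018  35.64164001] ((661.2391357421875, -104.66841125488281), (40.16721725463867, 44.57950210571289), 10.722354888916016)
scene 176 [ 666.56176845 -105.0281305    33.46994733] [29.82382287 33.86069143 36.03499275] ((664.0925903320312, -99.07929229736328), (41.428192138671875, 53.56574249267578), 8.477736473083496)
delta [-0.2 -1.5 65.7] roll 0.04 | now [ 565.1 -351.    69.7] [180.   -0.  166.2] w 41.2 t 16.5
```

View pics/u_scene.png

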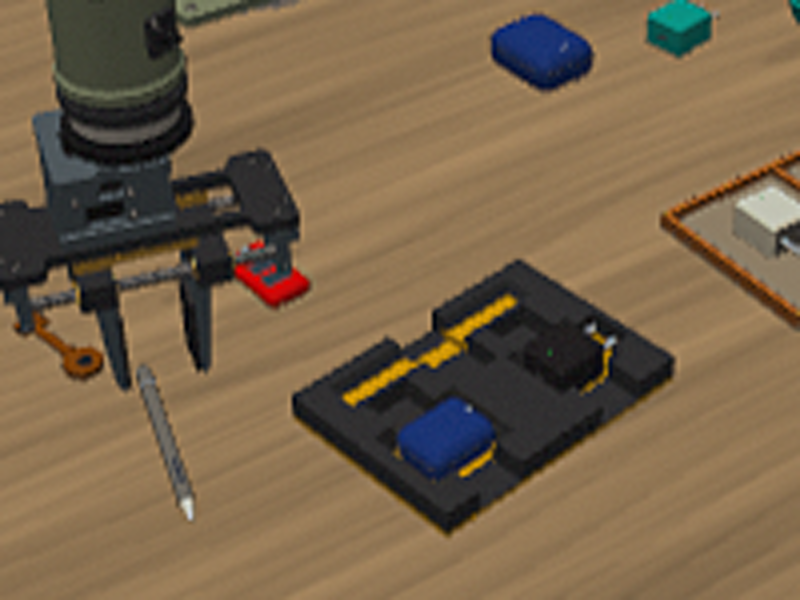

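View pics/u_top.png

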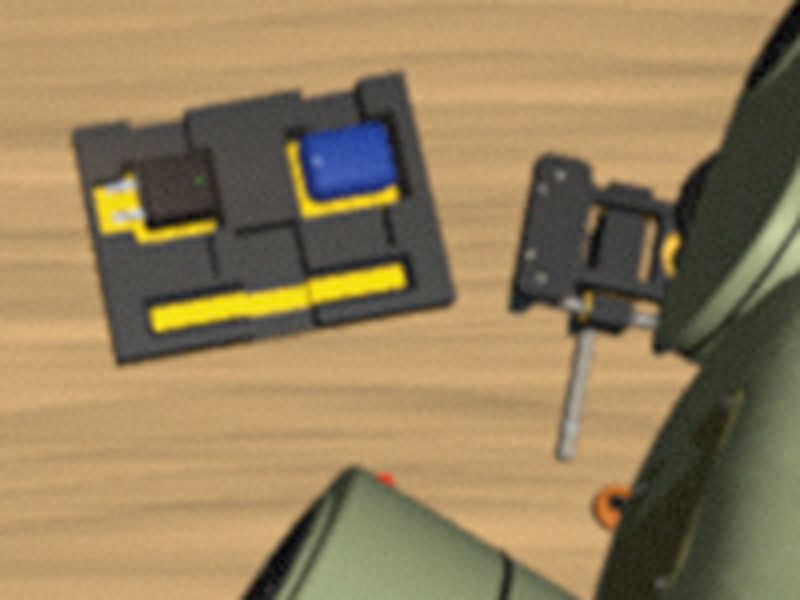

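Both parts are home in the insert and level: the adapter's top measures 33.7 mm, and its pins lie in the channel at top-crop (120,200). The fingers straddle the stylus at top-crop (575,390).

>>> {"method": "arm_command", "body": {
  "rows": [
    {"delta_pos":[0,-1.5,35],"roll":0,"jaw":45},
    {"delta_pos":[0,-1.5,60],"roll":0,"jaw":45},
    {"delta_pos":[0,-1.5,66],"roll":0,"jaw":45},
    {"delta_pos":[0,-1.5,66],"roll":0,"jaw":45},
    {"delta_pos":[0,-1.5,66],"roll":0,"jaw":2},
    {"delta_pos":[0,-1.5,66],"roll":0,"jaw":2},
    {"delta_pos":[0,-1.5,66],"roll":0,"jaw":2},
    {"delta_pos":[0,-1.5,66],"roll":0,"jaw":2},
    {"delta_pos":[0,-1.5,66],"roll":0,"jaw":2},
    {"delta_pos":[0,-1.5,66],"roll":0,"jaw":2}
  ]
}}

```text
time_s: 17.33
ee_pos: [565.1, -352.8, 4.5]
ee_rot: [-180.0, 0.1, 166.2]
force: [0.3, 0.7, 2.1]
gripper_width: 9.7
gripper_force: 15.0
```

```bash
python3 go.py 595.5 -164.8 75 99.4
```

```text
delta [ 15.1 189.8 -70.5] roll 13.37 | now [ 565.1 -352.8    4.5] [-1.800e+02  1.000e-01  1.662e+02] w 9.7 t 17.3333
```

>>> {"method": "arm_command", "body": {
  "rows": [
    {"delta_pos":[0,0,-30],"roll":0,"jaw":2},
    {"delta_pos":[0,0,-70],"roll":0,"jaw":2},
    {"delta_pos":[15,190,-70],"roll":13.4,"jaw":2},
    {"delta_pos":[15,190,-70],"roll":13.4,"jaw":2},
    {"delta_pos":[15,190,-70],"roll":13.4,"jaw":2},
    {"delta_pos":[15,190,-70],"roll":13.4,"jaw":2},
    {"delta_pos":[15,190,-70],"roll":13.4,"jaw":2},
    {"delta_pos":[15,190,-70],"roll":13.4,"jaw":2},
    {"delta_pos":[15,190,-70],"roll":13.4,"jaw":2},
    {"delta_pos":[15,190,-70],"roll":13.4,"jaw":2},
    {"delta_pos":[15,190,-70],"roll":13.4,"jaw":2},
    {"delta_pos":[15,190,-70],"roll":13.4,"jaw":2},
    {"delta_pos":[15,190,-70],"roll":13.4,"jaw":2},
    {"delta_pos":[15,190,-70],"roll":13.4,"jaw":2},
    {"delta_pos":[15,190,-70],"roll":13.4,"jaw":2},
    {"delta_pos":[15,190,-35],"roll":13.4,"jaw":2},
    {"delta_pos":[15,190,-35],"roll":13.4,"jaw":2},
    {"delta_pos":[15,190,-35],"roll":13.4,"jaw":2},
    {"delta_pos":[15,190,-35],"roll":13.4,"jaw":2}
  ],
  "squeeze": 25
}}

```text
time_s: 18.92
ee_pos: [595.6, -164.6, 39.5]
ee_rot: [180.0, -0.0, 99.3]
force: [0.3, -0.1, -0.2]
gripper_width: 9.8
gripper_force: 25.0
```

```bash
python3 -c "
from meas import *
for n in ('top','scene'):
    f=grab(n);W=cloud(f)
    m=masks(f)['grey']&(np.hypot(W[...,0]-595,W[...,1]+165)<95)&(W[...,2]>32)&(W[...,2]<60);p=W[m];r=cv2.minAreaRect(p[:,:2].astype(np.float32));print(n,m.sum(),p.mean(0),np.percentile(p[:,2],[10,50,90]),r)
    if n=='scene': cv2.imwrite('pics/v.png',cv2.resize(f['img'][180:285,160:300],(800,600),interpolation=cv2.INTER_CUBIC))
"; python3 go.py 595.5 -164.8 20 99.4
```

```text
top 46 [ 585.50519587 -104.33765314   43.96271453] [41.37442576 44.18688821 46.24228185] ((586.0130004882812, -104.39298248291016), (10.716072082519531, 24.813663482666016), 5.621530532836914)
scene 52 [ 604.72829134 -205.11826361   45.3045537 ] [42.40306259 45.20521129 47.87369931] ((605.2645263671875, -204.96231079101562), (16.79749298095703, 63.26162338256836), 23.67976188659668)
delta [ 0.1 -0.7 20.2] roll -0.03 | now [ 596.3 -164.8   40.2] [179.9   0.   99.2] w 9.8 t 19.0167
```

View pics/v.png

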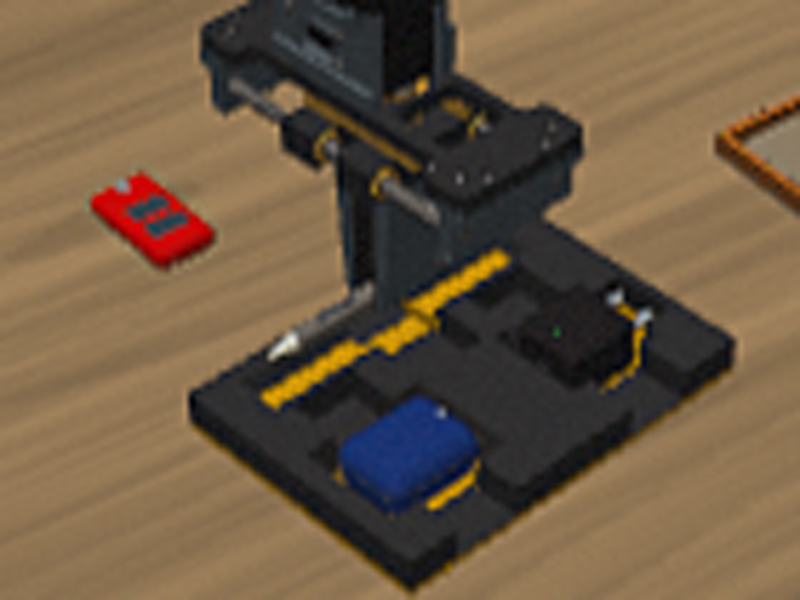

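The stylus hangs parallel to its slot with the nib at crop (270,357), and it ends level with the slot's end at (265,400). Now I lower it in.

>>> {"method": "arm_command", "body": {
  "rows": [
    {"delta_pos":[0,-0.3,6],"roll":0,"jaw":2},
    {"delta_pos":[0,-0.3,11],"roll":0,"jaw":2},
    {"delta_pos":[0,-0.3,15],"roll":0,"jaw":2},
    {"delta_pos":[0,-0.3,18],"roll":0,"jaw":2},
    {"delta_pos":[0,-0.3,21],"roll":0,"jaw":2},
    {"delta_pos":[0,-0.3,23],"roll":0,"jaw":2},
    {"delta_pos":[0,-0.3,23],"roll":0,"jaw":2}
  ]
}}

```text
time_s: 19.6
ee_pos: [595.0, -164.5, 16.5]
ee_rot: [-180.0, -0.0, 99.2]
force: [-1.3, 0.4, 3.4]
gripper_width: 9.6
gripper_force: 25.0
```

>>> {"method": "arm_command", "body": {
  "rows": [
    {"delta_pos":[0,0,0],"roll":0,"jaw":30},
    {"delta_pos":[0,0,0],"roll":0,"jaw":30},
    {"delta_pos":[0,0,0],"roll":0,"jaw":30},
    {"delta_pos":[0,0,-25],"roll":0,"jaw":30},
    {"delta_pos":[0,0,-55],"roll":0,"jaw":30},
    {"delta_pos":[0,0,-60],"roll":0,"jaw":40},
    {"delta_pos":[0,0,-60],"roll":0,"jaw":40},
    {"delta_pos":[0,0,-60],"roll":0,"jaw":40}
  ]
}}

```text
time_s: 20.27
ee_pos: [594.8, -164.4, 75.6]
ee_rot: [-180.0, -0.0, 99.2]
force: [0.9, 0.6, -0.1]
gripper_width: 35.9
gripper_force: 0.0
```

```bash
python3 go.py 435 -370 65 13.5
```

```text
delta [-177.2 -190.7   10.6] roll 17.15 | now [ 594.8 -164.4   75.6] [-180.    -0.    99.2] w 35.9 t 20.2667
```

>>> {"method": "arm_command", "body": {
  "rows": [
    {"delta_pos":[-177,-191,10],"roll":17.1,"jaw":40},
    {"delta_pos":[-177,-191,10],"roll":17.1,"jaw":40},
    {"delta_pos":[-177,-191,10],"roll":17.1,"jaw":40},
    {"delta_pos":[-177,-191,10],"roll":17.1,"jaw":40},
    {"delta_pos":[-177,-191,10],"roll":17.1,"jaw":40},
    {"delta_pos":[-177,-191,10],"roll":17.1,"jaw":40},
    {"delta_pos":[-177,-191,10],"roll":17.1,"jaw":40},
    {"delta_pos":[-177,-191,10],"roll":17.1,"jaw":40},
    {"delta_pos":[-177,-191,10],"roll":17.1,"jaw":40},
    {"delta_pos":[-177,-191,10],"roll":17.1,"jaw":40},
    {"delta_pos":[-177,-191,10],"roll":17.1,"jaw":40},
    {"delta_pos":[-177,-191,10],"roll":17.1,"jaw":40},
    {"delta_pos":[-177,-191,10],"roll":17.1,"jaw":40},
    {"delta_pos":[-177,-191,10],"roll":17.1,"jaw":40},
    {"delta_pos":[-177,-191,10],"roll":17.1,"jaw":40}
  ]
}}

```text
time_s: 21.52
ee_pos: [434.5, -369.4, 64.9]
ee_rot: [-179.9, 0.1, 13.9]
force: [-0.2, 0.1, 1.0]
gripper_width: 36.2
gripper_force: 0.0
```

```bash
python3 -c "
from meas import *
f=grab('top');g=grab('scene');W=cloud(f)
a=cv2.resize(f['img'][90:190,240:373],(800,600),interpolation=cv2.INTER_CUBIC);b=cv2.resize(g['img'][170:290,120:280],(800,600),interpolation=cv2.INTER_CUBIC)
cv2.imwrite('pics/w.png',cv2.resize(np.hstack([a,b]),(800,300),interpolation=cv2.INTER_AREA))
m=masks(f)['grey']&(W[...,2]>14);y=W[m]-[595.5-2,-164.8-1.5,0];a=np.radians(9.4)
x=y[:,0]*np.cos(a)+y[:,1]*np.sin(a);q=-y[:,0]*np.sin(a)+y[:,1]*np.cos(a);k=(abs(x)<9)&(abs(q)<80)
for lo in range(-80,80,20):
    j=k&(q>=lo)&(q<lo+20); 
    if j.any(): print(lo,j.sum(),x[j].mean().round(1),y[j,2].mean().round(1))
"; python3 go.py 435 -370 2 13.5
```

```text
-80 11 0.2 19.8
-60 29 1.7 21.8
-40 33 0.9 22.0
-20 31 1.4 22.0
0 32 1.7 21.8
20 33 1.3 21.6
40 31 1.6 21.9
60 24 2.1 21.2
delta [ 0.1  0.4 63.4] roll 0.07 | now [ 434.8 -369.7   65.4] [-180.     0.    13.8] w 36.5 t 21.6167
```

View pics/w.png

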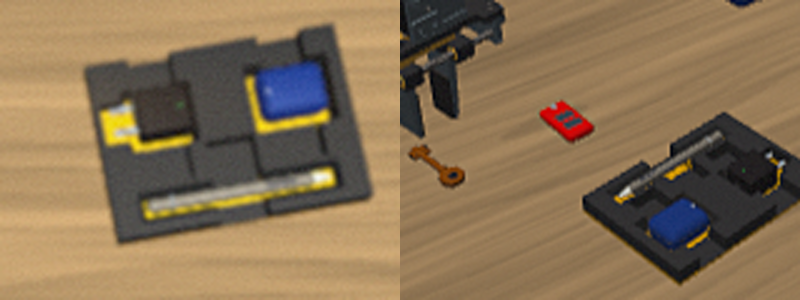

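The stylus is home: its top measures 22 mm all along and it lies straight in the slot (left panel, 145-335,190). The gripper stands over the bronze key (right panel, 438,165).

>>> {"method": "arm_command", "body": {
  "rows": [
    {"delta_pos":[0,0.4,35],"roll":0,"jaw":40},
    {"delta_pos":[0,0.4,58],"roll":0,"jaw":40},
    {"delta_pos":[0,0.4,63],"roll":0,"jaw":40},
    {"delta_pos":[0,0.4,63],"roll":0,"jaw":40},
    {"delta_pos":[0,0.4,63],"roll":0,"jaw":1},
    {"delta_pos":[0,0.4,63],"roll":0,"jaw":1},
    {"delta_pos":[0,0.4,63],"roll":0,"jaw":1},
    {"delta_pos":[0,0.4,63],"roll":0,"jaw":1},
    {"delta_pos":[0,0.4,63],"roll":0,"jaw":1},
    {"delta_pos":[0,0.4,63],"roll":0,"jaw":1},
    {"delta_pos":[0,0.4,20],"roll":0,"jaw":1},
    {"delta_pos":[0,0.4,-20],"roll":0,"jaw":1},
    {"delta_pos":[0,0.4,-20],"roll":0,"jaw":1},
    {"delta_pos":[0,0.4,-20],"roll":0,"jaw":1}
  ]
}}

```text
time_s: 22.78
ee_pos: [436.5, -371.5, 88.5]
ee_rot: [179.7, -0.2, 13.7]
force: [-1.1, -0.4, -0.8]
gripper_width: 7.1
gripper_force: 25.0
```

```bash
python3 go.py 633 217 80 2
```

```text
delta [ 330.7 -525.     8.5] roll 2.35 | now [ 436.5 -371.5   88.5] [179.7  -0.2  13.7] w 7.1 t 22.7833
```

>>> {"method": "arm_command", "body": {
  "rows": [
    {"delta_pos":[331,-525,5],"roll":2.3,"jaw":1},
    {"delta_pos":[331,-525,5],"roll":2.3,"jaw":1},
    {"delta_pos":[331,-525,5],"roll":2.3,"jaw":1},
    {"delta_pos":[331,-525,5],"roll":2.3,"jaw":1},
    {"delta_pos":[331,-525,5],"roll":2.3,"jaw":1},
    {"delta_pos":[331,-525,5],"roll":2.3,"jaw":1},
    {"delta_pos":[331,-525,5],"roll":2.3,"jaw":1},
    {"delta_pos":[331,-525,5],"roll":2.3,"jaw":1},
    {"delta_pos":[331,-525,5],"roll":2.3,"jaw":1},
    {"delta_pos":[331,-525,5],"roll":2.3,"jaw":1},
    {"delta_pos":[331,-525,5],"roll":2.3,"jaw":1},
    {"delta_pos":[331,-525,5],"roll":2.3,"jaw":1},
    {"delta_pos":[331,-525,5],"roll":2.3,"jaw":1},
    {"delta_pos":[331,-525,5],"roll":2.3,"jaw":1},
    {"delta_pos":[331,-525,5],"roll":2.3,"jaw":1},
    {"delta_pos":[331,-525,5],"roll":2.3,"jaw":1},
    {"delta_pos":[331,-525,5],"roll":2.3,"jaw":1},
    {"delta_pos":[331,-525,5],"roll":2.3,"jaw":1},
    {"delta_pos":[331,-525,5],"roll":2.3,"jaw":1},
    {"delta_pos":[331,-525,5],"roll":2.3,"jaw":1}
  ]
}}

```text
time_s: 24.45
ee_pos: [631.4, 216.7, 80.6]
ee_rot: [180.0, 0.1, 2.1]
force: [0.1, 0.6, -0.5]
gripper_width: 7.0
gripper_force: 25.0
```

```bash
python3 -c "
from meas import *
f=grab('scene');cv2.imwrite('pics/k.png',cv2.resize(f['img'][130:250,250:410],(800,600),interpolation=cv2.INTER_CUBIC))"; python3 go.py 633 217 8 2
```

```text
delta [ 1.4 -0.1 72.9] roll 0.03 | now [631.6 216.8  80.9] [180.    0.    2.1] w 7.1 t 24.5
```

View pics/k.png

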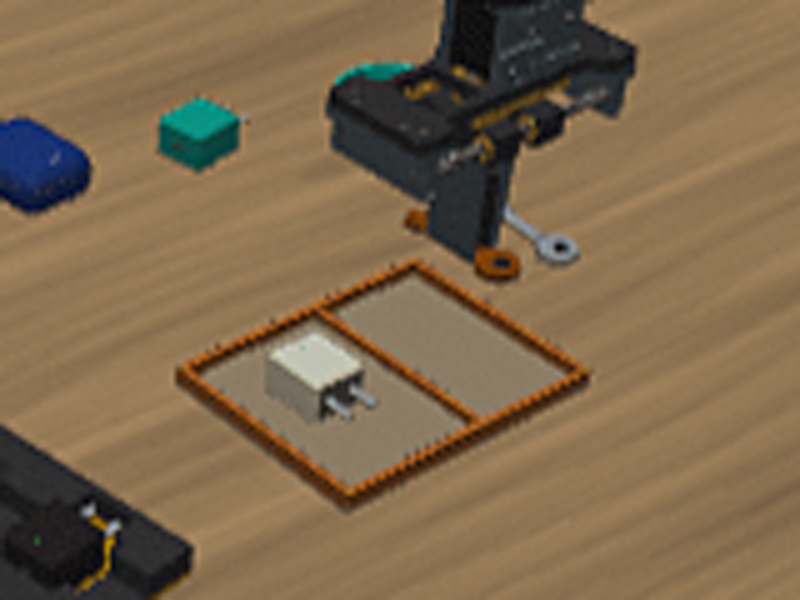

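The key is level in the fingers, with the bow at crop (497,264), above the narrow compartment at (455,340). Lowering and releasing it.

>>> {"method": "arm_command", "body": {
  "rows": [
    {"delta_pos":[1,0,35],"roll":0,"jaw":1},
    {"delta_pos":[1,0,55],"roll":0,"jaw":1},
    {"delta_pos":[1,0,66],"roll":0,"jaw":1},
    {"delta_pos":[1,0,70],"roll":0,"jaw":1},
    {"delta_pos":[1,0,73],"roll":0,"jaw":1},
    {"delta_pos":[1,0,73],"roll":0,"jaw":1},
    {"delta_pos":[1,0,73],"roll":0,"jaw":30},
    {"delta_pos":[1,0,73],"roll":0,"jaw":30},
    {"delta_pos":[1,0,73],"roll":0,"jaw":30},
    {"delta_pos":[1,0,40],"roll":0,"jaw":30},
    {"delta_pos":[1,0,0],"roll":0,"jaw":30},
    {"delta_pos":[1,0,-40],"roll":0,"jaw":30},
    {"delta_pos":[-150,0,-80],"roll":0,"jaw":30},
    {"delta_pos":[-150,0,-80],"roll":0,"jaw":30},
    {"delta_pos":[-150,0,-80],"roll":0,"jaw":30},
    {"delta_pos":[-150,0,-80],"roll":0,"jaw":30},
    {"delta_pos":[-150,0,-80],"roll":0,"jaw":30},
    {"delta_pos":[-150,0,-80],"roll":0,"jaw":30},
    {"delta_pos":[-150,0,-80],"roll":0,"jaw":30}
  ]
}}

```text
time_s: 26.08
ee_pos: [483.0, 212.8, 161.7]
ee_rot: [-180.0, -0.1, 2.3]
force: [0.0, 0.7, -0.1]
gripper_width: 27.4
gripper_force: 0.0
```

```bash
python3 -c "
from meas import *
f=grab('top');g=grab('scene')
cv2.imwrite('pics/e.png',np.vstack([cv2.resize(f['img'][90:290,60:430],(560,300)),cv2.resize(g['img'][130:290,110:410],(560,300))]))
for n,h in(('top',f),('scene',g)):
    W=cloud(h);m=masks(h)['bronze']&(abs(W[...,0]-633)<60)&(abs(W[...,1]-217)<30)
    for r in comps(h,W,m,10): print(n,r[2],r[3],r[5])"; python3 go.py 480 217 160 2
```

```text
top [635.2 217.1  11.1] 13.1 [[633.4, 218.3], [79.3, 20.7], 0.1]
delta [-3.1 -4.5  0.8] roll 0.04 | now [483.3 212.6 160.8] [-180.    -0.     2.2] w 27.4 t 26.1833
```

View pics/e.png

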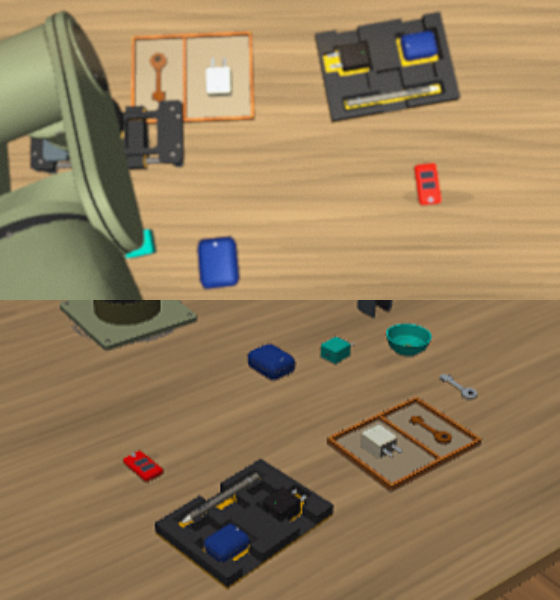

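All five parts are in place: the key lies flat at (158,75) in the upper panel, and the fob, bowl and steel key are where they were. Handing the job in.

```bash
python3 -c "
from workcell import env
print(env.job_done())"
```

```text
the job is handed in; nothing more can be done
None
```

Both kits are made up and the job was handed in at about 26 s of the 112 s; the hand-in gave no verdict, but my last pictures show all five parts seated and flat, with the steel key, bowl and fob still in place.

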